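# Release a key-locked drive cartridge from its bench dock

## Task

The drive cartridge is locked down in its bench dock: take the key from its stand, push it fully into the dock's lock and turn it clockwise until you feel it come up firmly against its stop, without forcing it; the cartridge kicks up on the way. Then turn the key back home, withdraw it and put it back fully down in its stand. Do not touch the cartridge, and leave the other things where they are.

Things in the scene. Friction and masses are not known exactly. Their poses are not given: they have to be found in the camera images.
- dock: flat black dock, fixed, 184 mm (x) x 100 mm (y); origin at the centre of its underside, z up; grey lock tower, 52 x 52 x 64 mm, on its +x end. Turning the key clockwise seen from above: almost free for 0.2 rad, then against a spring (up to 0.1 N m); kick-up near 0.4 to 0.6 rad; the stop, elsewhere in each run, at 0.5 to 1.5 rad: the moment climbs, firm at 0.2, forced over 0.3 N m.
- lock (a point): centre of the lock's face, 64.5 mm above the bench, 66 mm along the dock's +x; z up. Keyhole: round, 12 mm, with one 6 mm wide notch towards the dock's -x, reaching 13.3 mm from the axis. The key goes in 26.5 mm, until its tip rests on the lock's floor; it turns only from within 1.5 mm of that, and then its tab is caught under the face, so it comes out only at home (tab at the notch).
- key: steel key with a black head, standing in its stand; origin at the middle of its tip (lower end), z up its shaft. 62 mm long, 40 g. Shaft 10 mm thick, cone-tipped; one tab, 4 mm wide, points to the key's -x, out to 12 mm from the axis, 7 to 17 mm above the tip. Collar 15 mm across at 32 to 36 mm. Head to grip: 36 to 62 mm above the tip, 9 mm thick along x, 28 mm wide along y.
- stand: round black key stand, 47 mm across, 30 mm high, fixed to the bench; origin at the centre of its underside, z up. The key at rest stands upright in it, tip 10 mm above the bench, key x along stand x.
- stand_hole (a point): centre of the mouth of the stand's hole, 30 mm above the bench: 13 mm wide, 20 mm deep, with a 7 mm wide notch to the stand's -x for the key's tab, reaching 14.5 mm from the axis
- drive: black drive cartridge with a grey top plate, 116 mm (x) x 82 mm (y) x 20 mm, 250 g, lying in the dock under the tongue; origin at the centre of its underside, z up. A steel tongue from the lock tower holds down its +x edge and draws back as the key turns; a sprung plate then lifts that edge.
- drive_edge (a point): middle of the lower edge of the cartridge at its +x end, next to the lock: 12 mm above the bench while locked, about 20 mm once kicked up
- dish: shallow steel dish of small screws, 84 mm across, 18 mm high; bystander
- wick: small white spool of copper braid lying flat, 39 mm across, 14 mm high; bystander
- sink: finned aluminium heatsink, 40 x 40 x 20 mm; bystander

How it is judged:
By the outcome, as a careful person would: the job done as asked, in the order asked, and still so for the second after the job is handed in, with the robot touching nothing.
It also fails if it takes over 59 s, if anything falls off the work surface, if the arm or the gripper's body presses on something with over 40 N, if the wrist force passes 120 N, or if a joint passes its speed limit or range.

## Robot

A 6-joint arm with a two-finger parallel gripper is mounted at the origin on a cart in front of the work surface, level with it; the furniture and walls round the work are solid. World frame = base frame: x ahead of the robot, y to its left, z up, the work surface at z = 0. Lengths are in mm, angles in rad, forces in N, time in s.
With the tool pointing down it reaches from about 275 to 750 mm from the base axis. Payload 10.2 kg.
Tool frame: the origin (TCP) lies midway between the tips of the shut fingers; the grasp point (between the pads) lies 19 mm behind it; z points along the fingers, y is the line along which they close (so a half turn about z gives the same grasp; the last joint's range is limited). The gripper opens to 85 mm and grips with 20 to 120 N. Pads are 22 mm wide; open, the fingers measure 114 mm over their backs; the gripper's body (76 mm by 85 mm) begins 54 mm behind the grasp point. The pads swing forward as they close: fully open they stand 13 mm farther back than shut.
Start: joints at [0.959, 0.313, 1.498, -0, 1.331, -0.223], TCP at [199.029, 485.817, 231.294] pointing down, gripper open.
Joint ranges: [-2.94, 2.94], [-0.97, 2.17], [0.19, 2.56], [-1.23, 4.37], [0.02, 3.11], [-2.88, 2.88]. Speed limits (rad/s): [2.39, 2.39, 3.01, 3.14, 3.14, 3.14].

## Interface

Orientations are given as a unit quaternion [w, x, y, z].
In Python, from rig import ctrl gives the robot as it stands.
- The arm moves only by the tool send_rows, never from a script. Its argument "targets" is a list of rows, each a list of 7 numbers: the closure, from -1 (fully open) to 1 (shut), so that 0 is half open, then the shift along the tool's x, y, z in m, then the turn, a rotation vector about the tool's x, y, z in rad. In form: [[claw, dx, dy, dz, ax, ay, az], ...]. A call has exactly 10 rows; each row shifts and turns the commanded pose from where the row before left it, along the tool's axes as they then stand; what a row does not reach is not made up. A row lasts 1/8 s, in which the tool goes at most 62.5 mm and 10.7 degrees, less where a joint would pass 70% of its speed; a pose out of reach is approached as far as the arm can. A call with a gripper value outside its range is refused whole. The fingers move at their own pace and stop on an object; "squeeze" is the grip in N (left out, the last holds). Time passes only in rows, so rows that do not move let the fingers close, or fill a call up. It gives the time, the measured TCP pose, the force, the opening and the grip force at its end, in the units of the state.
- ctrl.sense(): the state, without advancing time (a new reading comes with each control period).
- ctrl.capture(name): name is "side" or "top" or "wrist"; returns a dict with "img" (420x560x3 uint8, red, green, blue), "camera_matrix" (3x3 intrinsics, pixels), "R" (3x3) and "t" (3): a world point X has camera coordinates R X + t. Camera axes: x right, y down, z forward; pixel columns grow to the right and rows downward; lengths in mm; the calibration is good to about 2 mm. A picture is of the moment at which its call begins. There is no depth.
- ctrl.finish_job(): hands the job in; it is judged then, once.
Trained networks look in a picture, given as the dict that the camera call returned (one of the last four; its "shot" number tells which), for a name from the list of things; names that differ only in an ending like _2 or _b are one class to them, and where a whole thing is asked for, a point or a joint stands for the part that bears it (a point fixed in the world has none). Each returns a list of dicts, best first, with "score" (0 to 1); they miss things now and then, are a little off and sometimes report something else, mostly with a low value. They report only what shows in the picture. A call takes as long as a camera call.
- ctrl.boxes_of(query, picture): "extent" ([left, top, width, height] in pixels, round what is visible of it).
- ctrl.landmark_of(query, picture): "point" ([column, row] in pixels: a listed point, or the origin of a listed thing).
The state is a dict: "time_s": time; "joints": joint angles; "dq": joint speeds; "tau": joint torques, N m; "eef_pos": TCP position; "ee_rot": TCP orientation; "force": force on the tool from outside, world axes, zero at the start; "wrist_torque": the same for the moment, N m; "grip_width": opening from 0.0 (shut) to 1.0 (fully open); "grip_force": force on a finger pad.
Only numpy, scipy, OpenCV 4.12 (cv2) and the standard library are available. Lean on these libraries where they do the work, as an engineer would, in place of code of your own. Each camera call takes 0.05 s, during which the arm holds its last target. There are 200 camera calls.

## Working session

There is one attempt and no reset: what is moved stays moved. The work goes in short steps, Python scripts to look and compute and a tool call to move; the robot and the scene stay as the last step left them, time stands still between calls to the robot, and variables do not carry over. Pictures are saved under pics/ and viewed, at most 10 in all, crops included, and the job is handed in when it is done.

Besides the shell and the picture viewer there is one more tool, called after "Call:" as name(argument=value, ...), one argument or row to a line, values as JSON. send_rows: Moves the arm, as the interface text tells. Its arguments: {"type":"object","properties":{"targets":{"type":"array"},"squeeze":{"type":"number"}},"required":["targets"]}

```bash
mkdir -p pics; ls; cat > h.py <<'E'
import numpy as np, cv2
from rig import ctrl
def cap(n,f=None):
    p=ctrl.capture(n)
    if f: cv2.imwrite('pics/'+f,p['img'][:,:,::-1])
    return p
def tri(obs):
    # obs: list of (pic, uv)
    A=[]
    for p,uv in obs:
        P=np.array(p['camera_matrix'])@np.c_[np.array(p['R']),np.array(p['t'])]
        A+= [uv[0]*P[2]-P[0], uv[1]*P[2]-P[1]]
    A=np.array(A); X=np.linalg.lstsq(A[:,:3],-A[:,3],rcond=None)[0]
    return X
def onplane(p,uv,z):
    K,R,t=map(np.array,(p['camera_matrix'],p['R'],p['t'])); c=-R.T@t
    d=R.T@np.linalg.inv(K)@np.array([uv[0],uv[1],1.]); return c+d*(z-c[2])/d[2]
def proj(p,X):
    x=np.array(p['R'])@X+np.array(p['t']).ravel(); x=np.array(p['camera_matrix'])@x; return x[:2]/x[2]
E
python3 - <<'E'
from h import *
print(ctrl.sense())
P={n:cap(n,n+'0.png') for n in('side','top','wrist')}
for q in ['lock','key','stand','stand_hole','dock','drive','drive_edge','dish','wick','sink']:
    o=[]
    for n,p in P.items():
        r=ctrl.landmark_of(q,p)
        b=ctrl.boxes_of(q,p) if q in('key','stand') else []
        print(q,n,[(np.round(x['point'],1),round(x['score'],2)) for x in r[:2]],[np.round(x['extent']) for x in b[:1]])
        if r and r[0]['score']>.4:o.append((p,r[0]['point']))
    if len(o)>1: print('  tri',tri(o).round(1))
for n,p in P.items(): print(n,(-np.array(p['R']).T@np.array(p['t']).ravel()).round(0))
E
```

```text
pics
{'time_s': 0.0, 'joints': array([ 9.58583035e-01,  3.13477893e-01,  1.49841308e+00, -4.16966775e-06,
        1.33099755e+00, -2.23370901e-01]), 'dq': array([ 2.39921582e-04,  4.56869955e-05,  8.98100556e-04, -7.82351233e-04,
        7.98233856e-04, -1.81827720e-03]), 'tau': array([ 4.86826775e-04, -4.12270153e+01, -2.59746176e+01, -1.71420138e-04,
        4.05326180e-03,  1.85241782e-05]), 'eef_pos': array([198.88938696, 485.60172054, 230.72983827]), 'ee_rot': array([-2.61043547e-04,  1.93198140e-01,  9.81159548e-01, -5.93023173e-04]), 'force': array([ 1.66778009,  0.03216683, -1.07968153]), 'wrist_torque': array([-0.01759652, -0.03838861, -0.02399535]), 'grip_force': 0.0, 'grip_width': 0.9997939386868245}
lock side [(array([272.3, 179.5]), 0.68), (array([277.1, 254. ]), 0.64)] []
lock top [(array([246.9, 188. ]), 0.74), (array([309. , 220.4]), 0.45)] []
lock wrist [] []
  tri [428.5 360.6  61.7]
key side [(array([280. , 264.6]), 0.86)] [array([276., 231.,  12.,  27.])]
key top [(array([310.3, 217.1]), 0.57)] [array([306., 212.,  10.,  11.])]
key wrist [] []
  tri [371.3 217.8  
[... 688 characters left out ...]
9.6]), 0.85)] []
drive_edge top [(array([253.9, 173.2]), 0.7), (array([249.8, 209.2]), 0.66)] []
drive_edge wrist [(array([242.5, 355.5]), 0.59)] []
  tri [419.  358.4   6.5]
dish side [(array([230.8, 285.1]), 0.67)] []
dish top [(array([309.1, 254.4]), 0.88), (array([256.4, 172.3]), 0.51)] []
dish wrist [] []
  tri [287.3 218.8   3.9]
wick side [(array([302.9, 204.3]), 0.68)] []
wick top [(array([254. , 170.3]), 0.55)] []
wick wrist [] []
  tri [487.4 352.2  -7.7]
sink side [(array([338.3, 244.7]), 0.87)] []
sink top [(array([304.9, 174.3]), 0.7), (array([308.8, 220.8]), 0.38)] []
sink wrist [] []
  tri [482.8 228.6  -4.9]
side [  90. -307.  603.]
top [230. 278. 920.]
wrist [138. 511. 373.]
```

```bash
python3 - <<'E'
import cv2,numpy as np
s=cv2.imread('pics/side0.png')[150:300,180:380];t=cv2.imread('pics/top0.png')[130:280,200:400];w=cv2.imread('pics/wrist0.png')
f=lambda a:cv2.resize(a,(400,300),interpolation=cv2.INTER_CUBIC)
cv2.imwrite('pics/m0.png',np.vstack([np.hstack([f(s),f(t)]),np.hstack([f(w),f(cv2.imread('pics/top0.png'))])]))
E
```

```text
(no output)
```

View pics/m0.png

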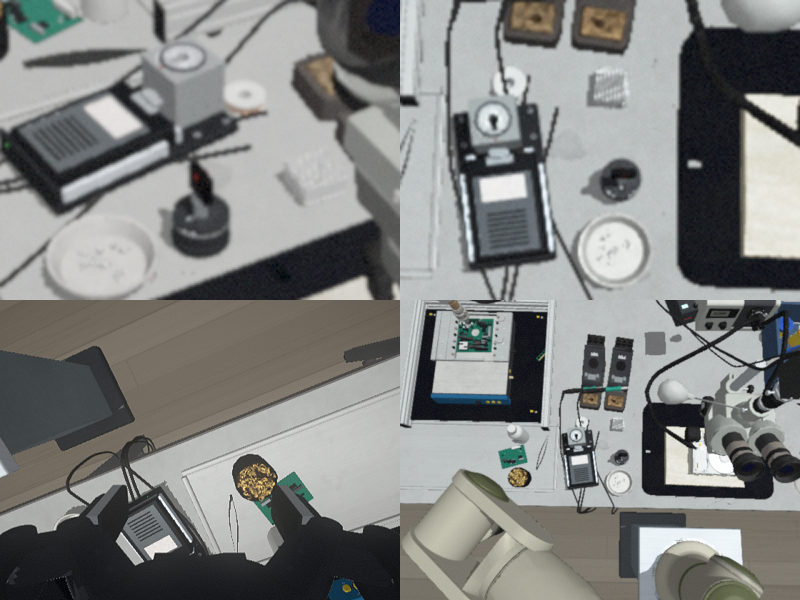

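The picture shows the dock with its lock tower at top-crop (493,121), lying about 7° off x. The key stands upright in its stand at top-crop (622,180), with the dish below it and the sink above it. I'll move the wrist camera closer next.

```bash
cat >> h.py <<'E'
from scipy.spatial.transform import Rotation as Ro
def tcp(s=None):
    s=s or ctrl.sense(); q=s['ee_rot']; return np.array(s['eef_pos']),Ro.from_quat([q[1],q[2],q[3],q[0]])
def Rdown(yaw): # tool x at world yaw, z down
    c,s=np.cos(yaw),np.sin(yaw); return Ro.from_matrix(np.array([[c,s,0],[s,-c,0],[0,0,-1]]))
def plan(target,yaw,n,claw,start=None,d=4):
    p,R=start or tcp(); T=Rdown(yaw); rv=(R.inv()*T).as_rotvec()/n
    dp=(np.array(target)-p)/n/1000; rows=[]
    for i in range(n):
        rows.append([claw]+list(np.round(R.inv().apply(dp),d)+0)+list(np.round(rv,d)+0)); R=R*Ro.from_rotvec(rv)
    print('yaw now',np.degrees(np.arctan2(*tcp()[1].as_matrix()[[1,0],0])).round(2),'rot/row',np.round(rv,4)); print([[float(v) for v in r] for r in rows])
E
python3 - <<'E'
from h import *
p=cap('wrist'); pos,R=tcp(); K,Rc,t=map(np.array,(p['camera_matrix'],p['R'],p['t']))
c=-Rc.T@t.ravel(); M=R.as_matrix()
print('cam in tool',(M.T@(c-pos)).round(1)); print('cam axes in tool\n',(Rc@M).round(3),K)
ct=M.T@(c-pos); Rct=Rc@M
pts={'key':[370,218,72],'lock':[428,360,64],'stand':[368,218,0],'edge':[412,358,12],'drive':[336,349,30]}
for T,yaw in [((400,180,260),90),((400,150,260),90),((400,200,300),90),((400,200,280),70)]:
    m=Rdown(np.radians(yaw)).as_matrix(); cc=np.array(T)+m@ct; RR=Rct@m.T
    print(T,yaw,{k:((lambda x:(K@x)[:2]/x[2])(RR@(np.array(X)-cc))).round(0) for k,X in pts.items()})
plan((400,180,260),np.radians(90),10,-1)
E
```

```text
cam in tool [ 6.590e+01  1.000e-01 -1.422e+02]
cam axes in tool
 [[ 0.     1.     0.   ]
 [-0.966  0.    -0.26 ]
 [-0.26  -0.     0.966]] [[333.94009428   0.         279.46838745]
 [  0.         333.94009428 208.81796005]
 [  0.           0.           1.        ]]
(400, 180, 260) 90 {'key': array([249., 149.]), 'lock': array([311., -14.]), 'stand': array([253., 143.]), 'edge': array([291.,   7.]), 'drive': array([215.,  12.])}
(400, 150, 260) 90 {'key': array([248., 117.]), 'lock': array([312., -53.]), 'stand': array([252., 117.]), 'edge': array([291., -26.]), 'drive': array([214., -23.])}
(400, 200, 300) 90 {'key': array([252., 164.]), 'lock': array([307.,  23.]), 'stand': array([255., 157.]), 'edge': array([290.,  38.]), 'drive': array([223.,  43.])}
(400, 200, 280) 70 {'key': array([247., 177.]), 'lock': array([250.,  18.]), 'stand': array([251., 168.]), 'edge': array([241.,  39.]), 'drive': array([178.,  69.])}
yaw now 157.72 rot/row [-0.      0.      0.1182]
[[-1.0, -0.0302, -0.0207, -0.0029, 0.0, 0.0, 0.1182], [-1.0, -0.0324, -0.017, -0.0029, 0.0, 0.0, 0.1182], [-1.0, -0.0342, -0.013, -0.0029, 0.0, 0.0, 0.1182], [-1.0, -0.0355, -0.0089, -0.0029, 0.0, 0.0, 0.1182], [-1.0, -0.0363, -0.0047, -0.0029, 0.0, 0.0, 0.1182], [-1.0, -0.0366, -0.0004, -0.0029, 0.0, 0.0, 0.1182], [-1.0, -0.0364, 0.004, -0.0029, 0.0, 0.0, 0.1182], [-1.0, -0.0357, 0.0082, -0.0029, 0.0, 0.0, 0.1182], [-1.0, -0.0344, 0.0124, -0.0029, 0.0, 0.0, 0.1182], [-1.0, -0.0327, 0.0163, -0.0029, 0.0, 0.0, 0.1182]]
```

Call:
send_rows(
  targets=[
    [-1, -0.027, -0.018, -0.003, 0, 0, 0.118],
    [-1, -0.028, -0.015, -0.003, 0, 0, 0.118],
    [-1, -0.029, -0.012, -0.003, 0, 0, 0.118],
    [-1, -0.029, -0.009, -0.003, 0, 0, 0.118],
    [-1, -0.0293, -0.0055, -0.003, 0, 0, 0.118],
    [-1, -0.0293, -0.002, -0.003, 0, 0, 0.118],
    [-1, -0.029, 0.0015, -0.003, 0, 0, 0.118],
    [-1, -0.028, 0.005, -0.003, 0, 0, 0.118],
    [-1, -0.027, 0.0085, -0.003, 0, 0, 0.118],
    [-1, -0.025, 0.012, -0.003, 0, 0, 0.118],
  ],
)

```text
time_s: 3.25
eef_pos: [354.7, 230.0, 261.5]
ee_rot: [0.0, 0.708, 0.706, 0.0]
force: [0.4, 0.2, 0.7]
grip_width: 1.0
grip_force: 0.0
```

```bash
python3 - <<'E'
from h import *
print(tcp()[0],ctrl.sense()['joints'].round(2))
p=cap('wrist','w1.png')
for q in ['lock','key','stand','stand_hole','dock','drive','drive_edge']:
    print(q,[(np.round(x['point'],1),round(x['score'],2)) for x in ctrl.landmark_of(q,p)[:2]],[(np.round(x['extent']),round(x['score'],2)) for x in ctrl.boxes_of(q,p)[:1]])
cv2.imwrite('pics/w1b.png',cv2.resize(p['img'][:,:,::-1],(800,600)))
plan((390,210,190),np.radians(90),10,-1)
E
```

```text
[354.73201445 229.97799691 261.51354651] [0.3  0.06 1.73 0.   1.36 0.3 ]
lock [(array([359. ,  40.8]), 0.95), (array([265.7,  69.6]), 0.72)] [(array([190.,   0., 194., 124.]), 0.82)]
key [(array([289.9, 185.5]), 0.51)] []
stand [(array([290.3, 185.3]), 0.6), (array([390.5,  68.4]), 0.28)] [(array([270., 165.,  43.,  40.]), 0.64)]
stand_hole [(array([292.5, 188.8]), 0.7)] [(array([270., 164.,  44.,  42.]), 0.8)]
dock [(array([291.1, 186.9]), 0.62)] [(array([191.,   0., 197., 126.]), 0.65)]
drive [(array([258.7,  72. ]), 0.71)] [(array([199.,  15., 122., 104.]), 0.88)]
drive_edge [(array([312.3,  60.4]), 0.68)] [(array([198.,  15., 121., 103.]), 0.61)]
yaw now 90.13 rot/row [-0.      0.      0.0002]
[[-1.0, -0.0021, 0.0036, 0.0071, 0.0, 0.0, 0.0002], [-1.0, -0.0021, 0.0036, 0.0071, 0.0, 0.0, 0.0002], [-1.0, -0.0021, 0.0036, 0.0071, 0.0, 0.0, 0.0002], [-1.0, -0.0021, 0.0036, 0.0071, 0.0, 0.0, 0.0002], [-1.0, -0.0021, 0.0036, 0.0071, 0.0, 0.0, 0.0002], [-1.0, -0.0021, 0.0036, 0.0071, 0.0, 0.0, 0.0002], [-1.0, -0.0021, 0.0036, 0.0071, 0.0, 0.0, 0.0002], [-1.0, -0.0021, 0.0036, 0.0071, 0.0, 0.0, 0.0002], [-1.0, -0.0021, 0.0036, 0.0071, 0.0, 0.0, 0.0002], [-1.0, -0.0021, 0.0036, 0.0071, 0.0, 0.0, 0.0002]]
```

View pics/w1b.png

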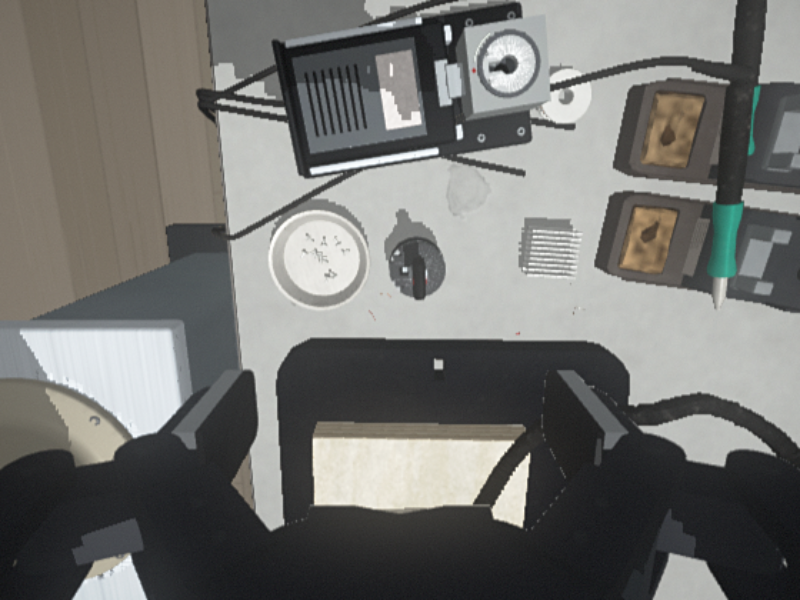

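The wrist view shows the keyhole near (509,64) of 800x600. The key head is near (419,268), its width nearly along y, with the stand's notch on its left. Next I'll go above the key for two close views.

Call:
send_rows(
  targets=[
    [-1, -0.001, 0.0, 0.01, 0, 0, 0],
    [-1, -0.001, 0.0, 0.01, 0, 0, 0],
    [-1, -0.001, 0.0, 0.01, 0, 0, 0],
    [-1, -0.001, 0.0, 0.01, 0, 0, 0],
    [-1, -0.001, 0.0, 0.01, 0, 0, 0],
    [-1, -0.001, 0.0, 0.01, 0, 0, 0],
    [-1, -0.001, 0.0, 0.01, 0, 0, 0],
    [-1, 0, 0.0, 0.01, 0, 0, 0.002],
    [-1, 0, 0, 0, 0, 0, 0],
    [-1, 0, 0, 0, 0, 0, 0],
  ],
)

```text
time_s: 5.25
eef_pos: [354.5, 223.9, 181.5]
ee_rot: [0.0, 0.707, 0.707, 0.0]
force: [-0.0, -0.3, 0.3]
grip_width: 1.0
grip_force: 0.0
```

```bash
python3 - <<'E'
from h import *
import pickle
print(tcp()[0]); p=cap('wrist','k1.png'); pickle.dump(p,open('k1.pkl','wb'))
for q in ['key','stand','stand_hole']:
    print(q,[(np.round(x['point'],1),round(x['score'],2)) for x in ctrl.landmark_of(q,p)[:2]],[(np.round(x['extent']),round(x['score'],2)) for x in ctrl.boxes_of(q,p)[:1]])
E
```

```text
[354.52024952 223.88001052 181.51622661]
key [(array([290. , 194.7]), 0.78)] [(array([279., 188.,  28.,  43.]), 0.63)]
stand [(array([293.1, 193.7]), 0.94)] [(array([271., 170.,  51.,  52.]), 0.82)]
stand_hole [(array([295.2, 197.7]), 0.8), (array([211.9, 186.6]), 0.67)] [(array([271., 168.,  50.,  55.]), 0.66)]
```

Call:
send_rows(
  targets=[
    [-1, -0.001, 0.005, 0, 0, 0, 0],
    [-1, -0.001, 0.005, 0, 0, 0, 0],
    [-1, -0.001, 0.005, 0, 0, 0, 0],
    [-1, -0.001, 0.005, 0, 0, 0, 0],
    [-1, -0.001, 0.005, 0, 0, 0, 0],
    [-1, -0.001, 0.005, 0, 0, 0, 0],
    [-1, -0.001, 0.005, 0, 0, 0, 0],
    [-1, 0, 0.005, 0, 0, 0, 0],
    [-1, 0, 0, 0, 0, 0, 0],
    [-1, 0, 0, 0, 0, 0, 0],
  ],
)

```text
time_s: 6.85
eef_pos: [394.2, 216.8, 181.3]
ee_rot: [-0.0, 0.707, 0.707, -0.0]
force: [-0.2, -0.5, 0.2]
grip_width: 1.003
grip_force: 0.0
```

```bash
python3 - <<'E'
from h import *
import pickle
print(tcp()[0]); p=cap('wrist','k2.png'); pickle.dump(p,open('k2.pkl','wb'))
for q in ['key','stand','stand_hole','lock']:
    print(q,[(np.round(x['point'],1),round(x['score'],2)) for x in ctrl.landmark_of(q,p)[:2]],[(np.round(x['extent']),round(x['score'],2)) for x in ctrl.boxes_of(q,p)[:1]])
a=cv2.imread('pics/k1.png')[110:310,180:380]
b=p['img'][110:310,100:300,::-1]
cv2.imwrite('pics/k12.png',np.hstack([cv2.resize(x,(400,400),interpolation=cv2.INTER_CUBIC) for x in(a,b)]))
E
```

```text
[394.24303206 216.82247946 181.28048419]
key [(array([252.1, 187.3]), 0.64)] [(array([237., 183.,  22.,  38.]), 0.62)]
stand [(array([254.4, 187.5]), 0.9)] [(array([224., 163.,  52.,  52.]), 0.61)]
stand_hole [(array([249.2, 193.7]), 0.56)] [(array([227., 164.,  54.,  51.]), 0.8)]
lock [] [(array([237., 180.,  23.,  39.]), 0.49)]
```

View pics/k12.png

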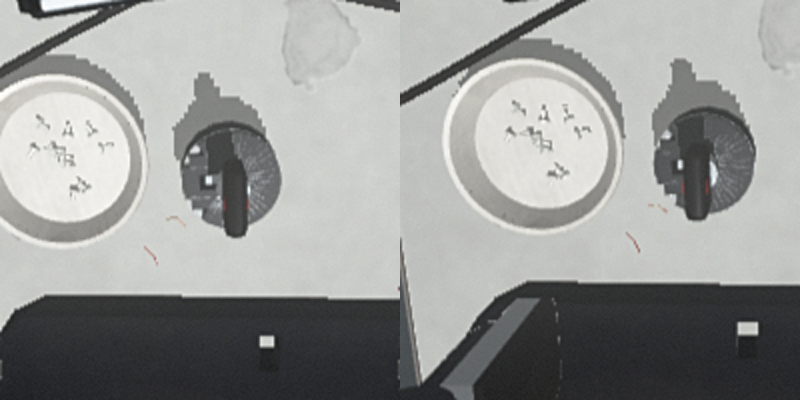

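```bash
python3 - <<'E'
from h import *
import pickle
a,b=[pickle.load(open(f'k{i}.pkl','rb')) for i in(1,2)]
print('key top tri',tri([(a,(297,210.5)),(b,(249,202))]).round(1))
for p,uv,tab,bx in((a,(297,210.5),(284.2,200.7),(271,170,51,52)),(b,(249,202),(238.8,192.3),(224,163,52,52))):
    k=onplane(p,uv,72); t=onplane(p,tab,27); print('key',k.round(1),'tab',t.round(1),'yaw tab->key',np.degrees(np.arctan2(*(k-t)[[1,0]])).round(1))
    # dark head mask
    g=p['img'].max(2).astype(int); u,v=int(uv[0]),int(uv[1])
    m=(g<75).astype(np.uint8); n,l,st,ce=cv2.connectedComponentsWithStats(m[v-35:v+25,u-30:u+30]); L=l[35,30]; print(st[L],ce[L]+[u-30,v-35])
    for r in range(v-24,v+22,3): 
        c=np.where(l[r-v+35]==L)[0]; 
        if len(c): print(r,c.min()+u-30,c.max()+u-30,end='; ')
    print()
    # stand circle at z=30, fit via edges
    print('stand box ctr z30',onplane(p,(bx[0]+bx[2]/2,bx[1]+bx[3]/2),30).round(1))
print('proj stand top circle',[proj(a,np.array([368+23.5*c,218+23.5*s,30])).round(1) for c,s in((1,0),(-1,0),(0,1),(0,-1))])
E
```

```text
key top tri [368.9 216.5  56.7]
key [368.  220.5  72. ] tab [358.7 217.5  27. ] yaw tab->key 18.1
[ 16   1  21  52 588] [294.11904762 199.62585034]
186 284 296; 189 284 298; 192 284 300; 195 284 301; 198 291 302; 201 292 302; 204 292 302; 207 292 302; 210 293 302; 213 293 302; 216 292 302; 219 292 302; 222 292 302; 225 293 302; 
stand box ctr z30 [369.7 222.5  30. ]
key [370.4 220.4  72. ] tab [357.1 218.3  27. ] yaw tab->key 8.9
[   0    0   60   60 2910] [248.5766323  198.01271478]
178 219 278; 181 219 278; 184 219 278; 187 219 278; 190 219 278; 193 219 278; 196 219 278; 199 219 278; 202 219 278; 205 219 278; 208 219 278; 211 219 278; 214 219 278; 217 219 278; 220 219 278; 223 219 278; 
stand box ctr z30 [367.6 221.9  30. ]
proj stand top circle [array([320.5, 200.9]), array([268.6, 200.9]), array([294.8, 175.1]), array([294.2, 225.6])]
```

```bash
python3 - <<'E'
from h import *
import pickle
for i,u in((1,297),(2,249)):
    p=pickle.load(open(f'k{i}.pkl','rb')); g=p['img'].mean(2); x=np.arange(u-16,u+17); R=[]
    for r in range(196,226) if i==1 else range(188,217):
        s=g[r,x]; d=np.abs(np.diff(s)); 
        le=(d[2:14]*x[2:14]).sum()/d[2:14].sum(); 
        w=np.clip(120-s,0,None)*(np.abs(x-u)<9); R.append((r,(w*x).sum()/w.sum(),w.sum()/100))
    R=np.array(R); print(R[::3].round(1).tolist(), np.degrees(np.polyfit(R[-16:,0],R[-16:,1],1)[0]))
E
python3 - <<'E'
from h import *
p=cap('top');s=cap('side')
a=ctrl.landmark_of('stand_hole',p)[0];print(a)
plan((369,220.5,100),np.radians(91),9,-0.2)
E
```

```text
[[196.0, 296.3, 7.6], [199.0, 296.9, 7.0], [202.0, 296.7, 6.7], [205.0, 296.5, 6.4], [208.0, 297.0, 6.9], [211.0, 297.3, 6.3], [214.0, 297.2, 6.3], [217.0, 296.7, 6.9], [220.0, 297.3, 6.5], [223.0, 297.2, 6.1]] 0.3725246266421273
[[188.0, 248.2, 8.9], [191.0, 248.0, 7.3], [194.0, 247.6, 7.5], [197.0, 247.5, 7.6], [200.0, 247.6, 7.4], [203.0, 247.9, 7.4], [206.0, 248.5, 8.0], [209.0, 248.6, 8.2], [212.0, 248.5, 8.1], [215.0, 249.1, 7.1]] 3.378239449415584Traceback (most recent call last):
  File "<stdin>", line 3, in <module>
IndexError: list index out of range
```

Call:
send_rows(
  targets=[
    [-0.2, 0.0005, -0.0032, 0.01, 0, 0, -0.004],
    [-0.2, 0.0005, -0.0032, 0.01, 0, 0, -0.004],
    [-0.2, 0.0005, -0.0032, 0.01, 0, 0, -0.004],
    [-0.2, 0.0005, -0.0032, 0.01, 0, 0, -0.004],
    [-0.2, 0.0005, -0.0032, 0.01, 0, 0, -0.004],
    [-0.2, 0.0005, -0.0032, 0.01, 0, 0, -0.004],
    [-0.2, 0.0005, -0.0032, 0.01, 0, 0, -0.004],
    [-0.2, 0.0005, -0.0032, 0.01, 0, 0, -0.004],
    [-0.2, 0, 0, 0, 0, 0, 0],
    [-0.2, 0, 0, 0, 0, 0, 0],
  ],
)

```text
time_s: 8.7
eef_pos: [369.0, 220.5, 101.5]
ee_rot: [0.0, 0.696, 0.718, 0.0]
force: [0.3, 0.2, 0.6]
grip_width: 0.598
grip_force: 0.0
```

```bash
python3 - <<'E'
from h import *
p=cap('wrist','g1.png');s=cap('side')
cv2.imwrite('pics/g1b.png',np.hstack([cv2.resize(p['img'][160:420,150:410,::-1],(400,400),interpolation=cv2.INTER_CUBIC),cv2.resize(s['img'][200:300,230:330,::-1],(400,400),interpolation=cv2.INTER_CUBIC)]))
print(tcp()[0]); print([(np.round(x['point'],1),x['score']) for x in ctrl.landmark_of('key',p)[:1]])
E
```

```text
[368.99726948 220.50799375 101.60198584]
[(array([279.2, 213.7]), 0.56)]
```

View pics/g1b.png

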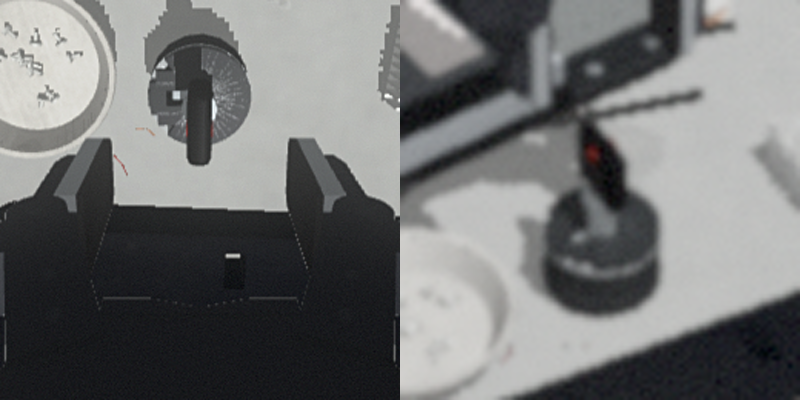

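The key head is centred between the fingers at crop (199,125), parallel to the pads. I'll lower and grip.

Call:
send_rows(
  targets=[
    [-0.2, 0, 0, 0.01, 0, 0, 0],
    [-0.2, 0, 0, 0.01, 0, 0, 0],
    [-0.2, 0, 0, 0.01, 0, 0, 0],
    [-0.2, 0, 0, 0.01, 0, 0, 0],
    [-0.2, 0, 0, 0.01, 0, 0, 0],
    [-0.2, 0, 0, 0.0025, 0, 0, 0],
    [0.2, 0, 0, 0, 0, 0, 0],
    [0.5, 0, 0, 0, 0, 0, 0],
    [1, 0, 0, 0, 0, 0, 0],
    [1, 0, 0, 0, 0, 0, 0],
  ],
  squeeze=50,
)

```text
time_s: 10.1
eef_pos: [368.9, 220.5, 49.1]
ee_rot: [0.0, 0.696, 0.718, 0.0]
force: [-0.4, -0.9, 3.3]
grip_width: 0.092
grip_force: 53.0
```

```bash
python3 -c "
from h import *
s=ctrl.sense()
for k in ('time_s','eef_pos','force','wrist_torque','grip_width','grip_force'): print(k,s[k])"
```

```text
time_s 10.1
eef_pos [368.91108745 220.52175855  49.11202873]
force [-0.43628219 -0.93058387  3.32327183]
wrist_torque [0.04379481 0.09854728 0.00949447]
grip_width 0.09243897871505628
grip_force 52.99454391002655
```

Call:
send_rows(
  targets=[
    [1, 0, 0, -0.004, 0, 0, 0],
    [1, 0, 0, -0.012, 0, 0, 0],
    [1, 0, 0, -0.02, 0, 0, 0],
    [1, 0, 0, -0.02, 0, 0, 0],
    [1, 0, 0, -0.02, 0, 0, 0],
    [1, 0.02, 0.011, -0.02, 0, 0, -0.023],
    [1, 0.025, 0.014, 0, 0, 0, -0.023],
    [1, 0.025, 0.014, 0, 0, 0, -0.023],
    [1, 0.025, 0.014, 0, 0, 0, -0.023],
    [1, 0, 0, 0, 0, 0, 0],
  ],
)

```text
time_s: 11.35
eef_pos: [415.3, 319.8, 145.2]
ee_rot: [0.0, 0.661, 0.75, 0.0]
force: [0.2, -0.4, -0.4]
grip_width: 0.093
grip_force: 52.5
```

```bash
python3 - <<'E'
from h import *
import pickle
print(tcp()[0]); p=cap('wrist','l1.png'); pickle.dump((p,ctrl.sense()),open('l1.pkl','wb'))
for q in ['lock','dock','drive','drive_edge','key']:
    print(q,[(np.round(x['point'],1),round(x['score'],2)) for x in ctrl.landmark_of(q,p)[:2]],[(np.round(x['extent']),round(x['score'],2)) for x in ctrl.boxes_of(q,p)[:1]])
r=ctrl.landmark_of('lock',p)
if r: print(onplane(p,r[0]['point'],64.5))
cv2.imwrite('pics/l1b.png',cv2.resize(p['img'][70:370,100:500,::-1],(800,600),interpolation=cv2.INTER_CUBIC))
E
```

```text
[415.28028436 319.82548911 145.22161594]
lock [(array([304. , 157.3]), 0.59)] [(array([ 86.,  83., 259., 133.]), 0.91)]
dock [] [(array([ 88.,  85., 253., 131.]), 0.83)]
drive [(array([186.7, 154.7]), 0.62)] [(array([ 97.,  96., 160., 115.]), 0.64)]
drive_edge [(array([256.9, 153.3]), 0.83), (array([276.7, 237.2]), 0.35)] [(array([ 96., 100., 163., 111.]), 0.92)]
key [] [(array([257., 232.,  35.,  90.]), 0.74)]
[426.10295679 362.71490199  64.5       ]
```

View pics/l1b.png

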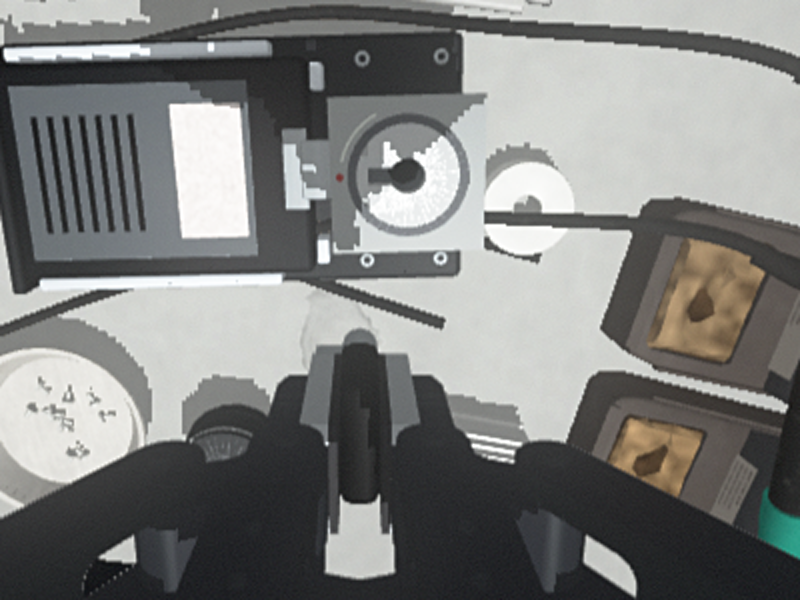

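The lock is clear here: the keyhole is at crop (405,175) with its notch to the left, and the held key's tip is at (360,338). I'll fit the lock precisely.

```bash
python3 - <<'E'
from h import *
import pickle
p,s=pickle.load(open('l1.pkl','rb')); g=p['img'].mean(2).astype(np.float32)
G=cv2.GaussianBlur(g,(0,0),.6)
# hole: dark component
roi=G[140:175,275:330]; m=(roi<70).astype(np.uint8)
n,l,st,ce=cv2.connectedComponentsWithStats(m)
for i in range(1,n):
    if st[i,4]>15: print('dark',st[i],ce[i]+[275,140])
print(g[157,280:320].astype(int)); print(g[145:172,302].astype(int))
# rectified view of face plane z=64.5, 4 px/mm, centred at est
c0=np.array([426,362.5]); S=6
yy,xx=np.mgrid[-35:35:1/S,-35:35:1/S]
K,R,t=map(np.array,(p['camera_matrix'],p['R'],p['t']))
X=np.stack([c0[0]+xx,c0[1]-yy,np.full_like(xx,64.5)],-1)@R.T+t.ravel(); q=X@K.T; q=q[...,:2]/q[...,2:]
q=q.astype(np.float32); im=cv2.remap(p['img'],q[...,0],q[...,1],cv2.INTER_CUBIC)
cv2.imwrite('pics/rect.png',im[:,:,::-1])
gg=cv2.cvtColor(im,cv2.COLOR_RGB2GRAY)
for r1,r2,th in((100,130,30),(60,100,30),(30,45,25)):
    C=cv2.HoughCircles(cv2.GaussianBlur(gg,(0,0),2),cv2.HOUGH_GRADIENT,1,200,param1=80,param2=th,minRadius=r1,maxRadius=r2)
    if C is not None:
        for c in C[0][:2]: print('circle r mm',(c[2]/S).round(2),'ctr',(c0+[c[0]/S-35,35-c[1]/S]).round(2))
E
```

```text
dark [ 19  10  15  12 114] [301.71052632 155.3245614 ]
[139 142 143 142  83  77  82  81  81  80  81  83  84  84  78  61  59  62
  62  62  63  62  65  63  66  63  66  65  79  88  83  84 142 255 254 246
 246 247 238 243]
[142 143 144 143  95  57  60  61  62  63  61  62  65  61  65  63  70  85
  86  85 103 170 255 255 255 254 255]
circle r mm 20.17 ctr [425.92 362.25]
circle r mm 5.82 ctr [425.75 362.58]
```

View pics/rect.png

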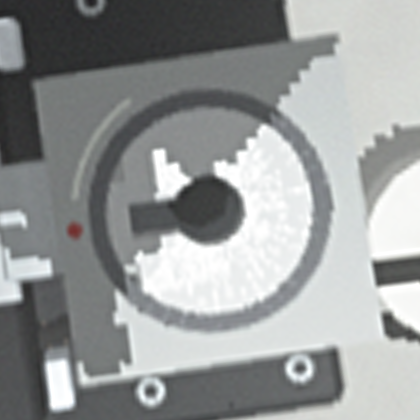

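Lock is at (425.8, 362.5) with a yaw of about 8.3°. I'll move above it.

```bash
python3 -c "
from h import *
plan((425.8,362.5,110),np.radians(98.3),6,1)"
```

```text
yaw now 97.09 rot/row [ 0.      0.     -0.0035]
[[1.0, 0.007, 0.0027, 0.0058, 0.0, 0.0, -0.0035], [1.0, 0.007, 0.0027, 0.0058, 0.0, 0.0, -0.0035], [1.0, 0.007, 0.0027, 0.0058, 0.0, 0.0, -0.0035], [1.0, 0.007, 0.0027, 0.0058, 0.0, 0.0, -0.0035], [1.0, 0.007, 0.0028, 0.0058, 0.0, 0.0, -0.0035], [1.0, 0.007, 0.0028, 0.0058, 0.0, 0.0, -0.0035]]
```

Call:
send_rows(
  targets=[
    [1, 0.007, 0.0027, 0.0058, 0, 0, -0.0035],
    [1, 0.007, 0.0027, 0.0058, 0, 0, -0.0035],
    [1, 0.007, 0.0027, 0.0058, 0, 0, -0.0035],
    [1, 0.007, 0.0027, 0.0058, 0, 0, -0.0035],
    [1, 0.007, 0.0028, 0.0058, 0, 0, -0.0035],
    [1, 0.007, 0.0028, 0.0058, 0, 0, -0.0035],
    [1, 0, 0, 0, 0, 0, 0],
    [1, 0, 0, 0, 0, 0, 0],
    [1, 0, 0, 0, 0, 0, 0],
    [1, 0, 0, 0, 0, 0, 0],
  ],
)

```text
time_s: 13.2
eef_pos: [425.9, 362.5, 110.2]
ee_rot: [0.0, 0.654, 0.756, 0.0]
force: [-0.3, 1.2, -0.7]
grip_width: 0.095
grip_force: 52.5
```

```bash
cat >> h.py <<'E'
def st():
    s=ctrl.sense(); p,R=tcp(s); m=R.as_matrix()
    print('t',round(s['time_s'],2),'pos',p.round(2),'yaw',np.degrees(np.arctan2(m[1,0],m[0,0])).round(2),'F',s['force'].round(2),'M',s['wrist_torque'].round(3),'grip',round(s['grip_force'],1),'q6',s['joints'][5].round(3))
E
python3 - <<'E'
from h import *
st()
p=cap('wrist');s=cap('side')
cv2.imwrite('pics/l2.png',np.hstack([cv2.resize(p['img'][170:330,200:360,::-1],(400,400),interpolation=cv2.INTER_CUBIC),cv2.resize(s['img'][130:230,220:320,::-1],(400,400),interpolation=cv2.INTER_CUBIC)]))
E
```

```text
t 13.2 pos [425.86 362.52 110.2 ] yaw 98.3 F [-0.31  1.22 -0.65] M [ 0.021 -0.008  0.024] grip 52.5 q6 0.351
```

View pics/l2.png

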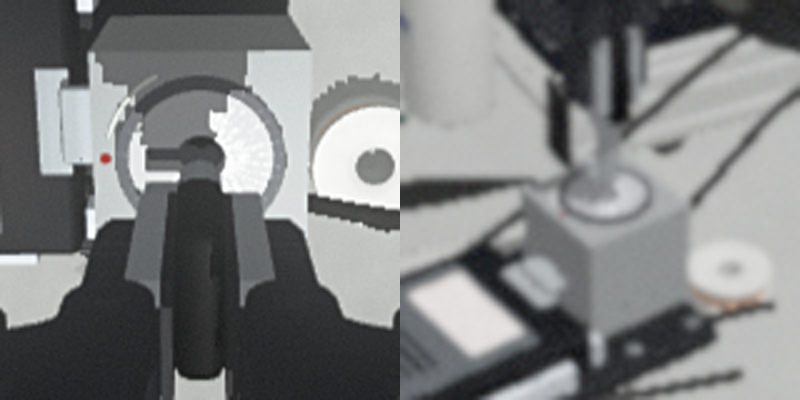

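The key hangs over the keyhole, at columns 201 and 203, with its tab parallel to the notch. I'll descend gently.

Call:
send_rows(
  targets=[
    [1, 0, 0.0003, 0.002, 0, 0, 0],
    [1, 0, 0, 0.002, 0, 0, 0],
    [1, 0, 0, 0.002, 0, 0, 0],
    [1, 0, 0, 0.0015, 0, 0, 0],
    [1, 0, 0, 0.0015, 0, 0, 0],
    [1, 0, 0, 0.001, 0, 0, 0],
    [1, 0, 0, 0.001, 0, 0, 0],
    [1, 0, 0, 0.001, 0, 0, 0],
    [1, 0, 0, 0, 0, 0, 0],
    [1, 0, 0, 0, 0, 0, 0],
  ],
)

```text
time_s: 14.55
eef_pos: [426.1, 362.9, 98.0]
ee_rot: [-0.0, 0.654, 0.756, 0.0]
force: [-0.3, 5.5, 1.2]
grip_width: 0.09
grip_force: 52.6
```

```bash
python3 -c "
from h import *
st()"
```

```text
t 14.55 pos [426.12 362.91  98.03] yaw 98.31 F [-0.26  5.49  1.19] M [0.949 0.084 0.029] grip 52.6 q6 0.351
```

Call:
send_rows(
  targets=[
    [1, 0.0006, 0, 0, 0, 0, 0],
    [1, 0.0003, 0, 0, 0, 0, 0],
    [1, 0, 0, 0.001, 0, 0, 0],
    [1, 0, 0, 0.001, 0, 0, 0],
    [1, 0, 0, 0.001, 0, 0, 0],
    [1, 0, 0, 0.001, 0, 0, 0],
    [1, 0, 0, 0, 0, 0, 0],
    [1, 0, 0, 0, 0, 0, 0],
    [1, 0, 0, 0, 0, 0, 0],
    [1, 0, 0, 0, 0, 0, 0],
  ],
)

```text
time_s: 15.8
eef_pos: [425.9, 363.5, 94.0]
ee_rot: [0.0, 0.654, 0.756, -0.0]
force: [0.3, -1.0, -0.8]
grip_width: 0.095
grip_force: 52.5
```

```bash
python3 -c "
from h import *
st()"
```

```text
t 15.8 pos [425.93 363.53  94.  ] yaw 98.31 F [ 0.34 -1.03 -0.75] M [ 0.004  0.    -0.006] grip 52.5 q6 0.352
```

Call:
send_rows(
  targets=[
    [1, 0, 0, 0.002, 0, 0, 0],
    [1, 0, 0, 0.002, 0, 0, 0],
    [1, 0, 0, 0.002, 0, 0, 0],
    [1, 0, 0, 0.002, 0, 0, 0],
    [1, 0, 0, 0.002, 0, 0, 0],
    [1, 0, 0, 0.002, 0, 0, 0],
    [1, 0, 0, 0.0015, 0, 0, 0],
    [1, 0, 0, 0.001, 0, 0, 0],
    [1, 0, 0, 0.001, 0, 0, 0],
    [1, 0, 0, 0, 0, 0, 0],
  ],
)

```text
time_s: 17.05
eef_pos: [425.9, 363.6, 78.5]
ee_rot: [-0.0, 0.654, 0.756, 0.0]
force: [0.2, 0.4, 0.4]
grip_width: 0.094
grip_force: 52.5
```

```bash
python3 -c "
from h import *
st()"
```

```text
t 17.05 pos [425.93 363.6   78.46] yaw 98.31 F [0.19 0.36 0.37] M [ 0.057  0.031 -0.025] grip 52.5 q6 0.352
```

Passed in cleanly; now seat onto the floor.

Call:
send_rows(
  targets=[
    [1, 0, 0, 0.0006, 0, 0, 0],
    [1, 0, 0, 0.0005, 0, 0, 0],
    [1, 0, 0, 0.0005, 0, 0, 0],
    [1, 0, 0, 0, 0, 0, 0],
    [1, 0, 0, 0, 0, 0, 0],
    [1, 0, 0, 0, 0, 0, 0],
    [1, 0, 0, 0, 0, 0, 0],
    [1, 0, 0, 0, 0, 0, 0],
    [1, 0, 0, 0, 0, 0, 0],
    [1, 0, 0, 0, 0, 0, 0],
  ],
)

```text
time_s: 18.3
eef_pos: [426.0, 363.6, 77.1]
ee_rot: [0.0, 0.654, 0.756, 0.0]
force: [-2.0, 0.7, 5.4]
grip_width: 0.094
grip_force: 53.3
```

```bash
python3 -c "
from h import *
st()"
```

```text
t 18.3 pos [426.02 363.62  77.09] yaw 98.31 F [-1.97  0.68  5.36] M [0.021 0.3   0.005] grip 53.3 q6 0.352
```

Call:
send_rows(
  targets=[
    [1, 0, 0, -0.0002, 0, 0, 0.05],
    [1, 0, 0, 0, 0, 0, 0.05],
    [1, 0, 0, 0, 0, 0, 0.05],
    [1, 0, 0, 0, 0, 0, 0.05],
    [1, 0, 0, 0, 0, 0, 0.05],
    [1, 0, 0, 0, 0, 0, 0.05],
    [1, 0, 0, 0, 0, 0, 0.05],
    [1, 0, 0, 0, 0, 0, 0.05],
    [1, 0, 0, 0, 0, 0, 0],
    [1, 0, 0, 0, 0, 0, 0],
  ],
)

```text
time_s: 19.55
eef_pos: [426.3, 363.4, 77.2]
ee_rot: [0.0, 0.791, 0.612, 0.0]
force: [1.7, -2.4, 2.6]
grip_width: 0.091
grip_force: 53.0
```

```bash
python3 -c "
from h import *
st()"
```

```text
t 19.55 pos [426.3  363.43  77.16] yaw 75.45 F [ 1.68 -2.42  2.58] M [-0.282 -0.426  0.048] grip 53.0 q6 0.751
```

Call:
send_rows(
  targets=[
    [1, 0, 0, 0, 0, 0, 0.016],
    [1, 0, 0, 0, 0, 0, 0.016],
    [1, 0, 0, 0, 0, 0, 0.016],
    [1, 0, 0, 0, 0, 0, 0.016],
    [1, 0, 0, 0, 0, 0, 0.016],
    [1, 0, 0, 0, 0, 0, 0],
    [1, 0, 0, 0, 0, 0, 0],
    [1, 0, 0, 0, 0, 0, 0],
    [1, 0, 0, 0, 0, 0, 0],
    [1, 0, 0, 0, 0, 0, 0],
  ],
)

```text
time_s: 20.8
eef_pos: [426.1, 363.5, 77.2]
ee_rot: [0.0, 0.815, 0.579, 0.0]
force: [4.9, -2.6, 1.7]
grip_width: 0.091
grip_force: 53.0
```

```bash
python3 -c "
from h import *
st()"
```

```text
t 20.8 pos [426.12 363.53  77.17] yaw 70.79 F [ 4.87 -2.63  1.66] M [-0.444 -0.919  0.1  ] grip 53.0 q6 0.833
```

Call:
send_rows(
  targets=[
    [1, 0, 0.0004, 0, 0, 0, 0.016],
    [1, 0, 0, 0, 0, 0, 0.016],
    [1, 0, 0, 0, 0, 0, 0.016],
    [1, 0, 0, 0, 0, 0, 0.016],
    [1, 0, 0, 0, 0, 0, 0.016],
    [1, 0, 0, 0, 0, 0, 0],
    [1, 0, 0, 0, 0, 0, 0],
    [1, 0, 0, 0, 0, 0, 0],
    [1, 0, 0, 0, 0, 0, 0],
    [1, 0, 0, 0, 0, 0, 0],
  ],
)

```text
time_s: 22.05
eef_pos: [426.3, 363.5, 77.1]
ee_rot: [-0.0, 0.838, 0.546, 0.0]
force: [2.4, -1.3, 4.4]
grip_width: 0.091
grip_force: 53.2
```

```bash
python3 -c "
from h import *
st()"
```

```text
t 22.05 pos [426.32 363.46  77.13] yaw 66.22 F [ 2.35 -1.26  4.38] M [-0.28  -0.657  0.063] grip 53.2 q6 0.912
```

Call:
send_rows(
  targets=[
    [1, 0, 0.0001, 0, 0, 0, 0.018],
    [1, 0, 0, 0, 0, 0, 0.018],
    [1, 0, 0, 0, 0, 0, 0.018],
    [1, 0, 0, 0, 0, 0, 0.018],
    [1, 0, 0, 0, 0, 0, 0.018],
    [1, 0, 0, 0, 0, 0, 0],
    [1, 0, 0, 0, 0, 0, 0],
    [1, 0, 0, 0, 0, 0, 0],
    [1, 0, 0, 0, 0, 0, 0],
    [1, 0, 0, 0, 0, 0, 0],
  ],
)

```text
time_s: 23.3
eef_pos: [426.4, 363.4, 77.1]
ee_rot: [0.0, 0.861, 0.508, 0.0]
force: [3.6, -2.2, 5.1]
grip_width: 0.089
grip_force: 53.3
```

```bash
python3 -c "
from h import *
st()
p=cap('side'); r=ctrl.landmark_of('drive_edge',p); print(r[:1])"
```

```text
t 23.3 pos [426.43 363.39  77.13] yaw 61.03 F [ 3.62 -2.19  5.08] M [-0.282 -0.654  0.07 ] grip 53.3 q6 1.002
[{'point': [254.1, 208.0], 'score': 0.77}]
```

Call:
send_rows(
  targets=[
    [1, 0, 0.0001, 0, 0, 0, 0.02],
    [1, 0, 0, 0, 0, 0, 0.02],
    [1, 0, 0, 0, 0, 0, 0.02],
    [1, 0, 0, 0, 0, 0, 0.02],
    [1, 0, 0, 0, 0, 0, 0.02],
    [1, 0, 0, 0, 0, 0, 0],
    [1, 0, 0, 0, 0, 0, 0],
    [1, 0, 0, 0, 0, 0, 0],
    [1, 0, 0, 0, 0, 0, 0],
    [1, 0, 0, 0, 0, 0, 0],
  ],
)

```text
time_s: 24.65
eef_pos: [426.5, 363.3, 77.1]
ee_rot: [0.0, 0.886, 0.464, 0.0]
force: [2.8, -1.4, 5.1]
grip_width: 0.092
grip_force: 53.3
```

```bash
python3 -c "
from h import *
st()"
```

```text
t 24.65 pos [426.52 363.33  77.14] yaw 55.3 F [ 2.77 -1.42  5.05] M [-0.322 -0.7    0.073] grip 53.3 q6 1.102
```

Call:
send_rows(
  targets=[
    [1, 0, 0.0001, 0, 0, 0, 0.02],
    [1, 0, 0, 0, 0, 0, 0.02],
    [1, 0, 0, 0, 0, 0, 0.02],
    [1, 0, 0, 0, 0, 0, 0.02],
    [1, 0, 0, 0, 0, 0, 0.02],
    [1, 0, 0, 0, 0, 0, 0],
    [1, 0, 0, 0, 0, 0, 0],
    [1, 0, 0, 0, 0, 0, 0],
    [1, 0, 0, 0, 0, 0, 0],
    [1, 0, 0, 0, 0, 0, 0],
  ],
)

```text
time_s: 25.9
eef_pos: [426.6, 363.3, 77.1]
ee_rot: [0.0, 0.908, 0.419, 0.0]
force: [2.7, -1.9, 5.4]
grip_width: 0.093
grip_force: 53.3
```

```bash
python3 -c "
from h import *
st()"
```

```text
t 25.9 pos [426.62 363.28  77.15] yaw 49.57 F [ 2.73 -1.87  5.4 ] M [-0.259 -0.664  0.069] grip 53.3 q6 1.202
```

Call:
send_rows(
  targets=[
    [1, 0, 0.0001, 0, 0, 0, 0.02],
    [1, 0, 0, 0, 0, 0, 0.02],
    [1, 0, 0, 0, 0, 0, 0.02],
    [1, 0, 0, 0, 0, 0, 0.02],
    [1, 0, 0, 0, 0, 0, 0.02],
    [1, 0, 0, 0, 0, 0, 0],
    [1, 0, 0, 0, 0, 0, 0],
    [1, 0, 0, 0, 0, 0, 0],
    [1, 0, 0, 0, 0, 0, 0],
    [1, 0, 0, 0, 0, 0, 0],
  ],
)

```text
time_s: 27.15
eef_pos: [426.7, 363.2, 77.1]
ee_rot: [0.0, 0.928, 0.373, -0.0]
force: [3.2, -1.2, 5.3]
grip_width: 0.092
grip_force: 53.3
```

```bash
python3 -c "
from h import *
st()"
```

```text
t 27.15 pos [426.67 363.18  77.13] yaw 43.84 F [ 3.16 -1.24  5.28] M [-0.352 -0.685  0.073] grip 53.3 q6 1.302
```

Call:
send_rows(
  targets=[
    [1, 0, 0.0001, 0, 0, 0, 0.02],
    [1, 0, 0, 0, 0, 0, 0.02],
    [1, 0, 0, 0, 0, 0, 0.02],
    [1, 0, 0, 0, 0, 0, 0.02],
    [1, 0, 0, 0, 0, 0, 0.02],
    [1, 0, 0, 0, 0, 0, 0],
    [1, 0, 0, 0, 0, 0, 0],
    [1, 0, 0, 0, 0, 0, 0],
    [1, 0, 0, 0, 0, 0, 0],
    [1, 0, 0, 0, 0, 0, 0],
  ],
)

```text
time_s: 28.4
eef_pos: [426.7, 363.1, 77.1]
ee_rot: [0.0, 0.945, 0.327, -0.0]
force: [3.9, -2.2, 4.5]
grip_width: 0.093
grip_force: 53.3
```

```bash
python3 -c "
from h import *
st()"
```

```text
t 28.4 pos [426.74 363.08  77.12] yaw 38.11 F [ 3.95 -2.22  4.48] M [-0.342 -0.634  0.047] grip 53.3 q6 1.402
```

Call:
send_rows(
  targets=[
    [1, 0, 0.0002, 0, 0, 0, 0.02],
    [1, 0, 0, 0, 0, 0, 0.02],
    [1, 0, 0, 0, 0, 0, 0.02],
    [1, 0, 0, 0, 0, 0, 0.02],
    [1, 0, 0, 0, 0, 0, 0.02],
    [1, 0, 0, 0, 0, 0, 0],
    [1, 0, 0, 0, 0, 0, 0],
    [1, 0, 0, 0, 0, 0, 0],
    [1, 0, 0, 0, 0, 0, 0],
    [1, 0, 0, 0, 0, 0, 0],
  ],
)

```text
time_s: 29.65
eef_pos: [426.8, 363.0, 77.1]
ee_rot: [0.0, 0.96, 0.279, -0.0]
force: [3.9, -1.9, 5.7]
grip_width: 0.09
grip_force: 53.3
```

```bash
python3 -c "
from h import *
st()"
```

```text
t 29.65 pos [426.83 362.98  77.12] yaw 32.39 F [ 3.93 -1.9   5.73] M [-0.339 -0.634  0.062] grip 53.3 q6 1.501
```

Call:
send_rows(
  targets=[
    [1, 0, 0.0002, 0, 0, 0, 0.02],
    [1, 0, 0, 0, 0, 0, 0.02],
    [1, 0, 0, 0, 0, 0, 0.02],
    [1, 0, 0, 0, 0, 0, 0.02],
    [1, 0, 0, 0, 0, 0, 0.02],
    [1, 0, 0, 0, 0, 0, 0],
    [1, 0, 0, 0, 0, 0, 0],
    [1, 0, 0, 0, 0, 0, 0],
    [1, 0, 0, 0, 0, 0, 0],
    [1, 0, 0, 0, 0, 0, 0],
  ],
)

```text
time_s: 30.9
eef_pos: [426.9, 362.8, 77.1]
ee_rot: [-0.0, 0.973, 0.231, -0.0]
force: [2.6, -1.3, 4.5]
grip_width: 0.09
grip_force: 53.3
```

```bash
python3 -c "
from h import *
st()"
```

```text
t 30.9 pos [426.9  362.83  77.13] yaw 26.65 F [ 2.62 -1.32  4.53] M [-0.243 -0.623  0.054] grip 53.3 q6 1.601
```

Call:
send_rows(
  targets=[
    [1, 0, 0.0001, 0, 0, 0, 0.02],
    [1, 0, 0, 0, 0, 0, 0.02],
    [1, 0, 0, 0, 0, 0, 0.02],
    [1, 0, 0, 0, 0, 0, 0.02],
    [1, 0, 0, 0, 0, 0, 0.02],
    [1, 0, 0, 0, 0, 0, 0],
    [1, 0, 0, 0, 0, 0, 0],
    [1, 0, 0, 0, 0, 0, 0],
    [1, 0, 0, 0, 0, 0, 0],
    [1, 0, 0, 0, 0, 0, 0],
  ],
)

```text
time_s: 32.15
eef_pos: [426.9, 362.7, 77.1]
ee_rot: [0.0, 0.983, 0.182, -0.0]
force: [3.0, -0.9, 5.7]
grip_width: 0.094
grip_force: 53.4
```

```bash
python3 -c "
from h import *
st()"
```

```text
t 32.15 pos [426.85 362.7   77.11] yaw 20.94 F [ 3.04 -0.88  5.71] M [-0.338 -0.417  0.093] grip 53.4 q6 1.701
```

Call:
send_rows(
  targets=[
    [1, 0, 0, 0, 0, 0, 0.01],
    [1, 0, 0, 0, 0, 0, 0.01],
    [1, 0, 0, 0, 0, 0, 0.01],
    [1, 0, 0, 0, 0, 0, 0.01],
    [1, 0, 0, 0, 0, 0, 0.01],
    [1, 0, 0, 0, 0, 0, 0],
    [1, 0, 0, 0, 0, 0, 0],
    [1, 0, 0, 0, 0, 0, 0],
    [1, 0, 0, 0, 0, 0, 0],
    [1, 0, 0, 0, 0, 0, 0],
  ],
)

```text
time_s: 33.4
eef_pos: [426.7, 362.6, 77.1]
ee_rot: [0.0, 0.988, 0.157, -0.0]
force: [1.5, -1.7, 6.0]
grip_width: 0.094
grip_force: 53.5
```

```bash
python3 -c "
from h import *
st()"
```

```text
t 33.4 pos [426.7  362.64  77.1 ] yaw 18.09 F [ 1.54 -1.69  6.04] M [-0.461 -0.404  0.188] grip 53.5 q6 1.75
```

Call:
send_rows(
  targets=[
    [1, 0, 0, 0, 0, 0, 0.005],
    [1, 0, 0, 0, 0, 0, 0.005],
    [1, 0, 0, 0, 0, 0, 0.005],
    [1, 0, 0, 0, 0, 0, 0.005],
    [1, 0, 0, 0, 0, 0, 0.005],
    [1, 0, 0, 0, 0, 0, 0],
    [1, 0, 0, 0, 0, 0, 0],
    [1, 0, 0, 0, 0, 0, 0],
    [1, 0, 0, 0, 0, 0, 0],
    [1, 0, 0, 0, 0, 0, 0],
  ],
)

```text
time_s: 34.65
eef_pos: [426.7, 362.6, 77.1]
ee_rot: [0.0, 0.989, 0.145, -0.0]
force: [1.3, -1.8, 6.0]
grip_width: 0.092
grip_force: 53.6
```

```bash
python3 -c "
from h import *
st()
p=cap('side'); print(ctrl.landmark_of('drive_edge',p)[:1]); st()"
```

```text
t 34.65 pos [426.65 362.59  77.12] yaw 16.67 F [ 1.31 -1.79  5.98] M [-0.491 -0.29   0.319] grip 53.6 q6 1.775
[{'point': [255.6, 207.4], 'score': 0.73}]
t 34.75 pos [426.63 362.58  77.1 ] yaw 16.67 F [ 1.76 -3.55  5.82] M [-0.514 -0.373  0.348] grip 53.6 q6 1.775
```

The moment is at the stop and a little above my aim: it read 0.32 to 0.35. I'm turning home at once.

Call:
send_rows(
  targets=[
    [1, 0, -0.0001, 0, 0, 0, -0.1425],
    [1, 0, -0.0001, 0, 0, 0, -0.1425],
    [1, 0, -0.0001, 0, 0, 0, -0.1425],
    [1, 0, -0.0001, 0, 0, 0, -0.1425],
    [1, 0.0001, -0.0001, 0, 0, 0, -0.1425],
    [1, 0.0001, -0.0001, 0, 0, 0, -0.1425],
    [1, 0.0001, -0.0001, 0, 0, 0, -0.1425],
    [1, 0.0001, -0.0001, 0, 0, 0, -0.1425],
    [1, 0.0001, -0.0001, 0, 0, 0, -0.1425],
    [1, 0.0001, 0, 0, 0, 0, -0.1425],
  ],
)

```text
time_s: 36.0
eef_pos: [425.8, 364.1, 77.1]
ee_rot: [-0.001, 0.653, 0.758, -0.0]
force: [0.3, 0.1, 5.5]
grip_width: 0.093
grip_force: 53.5
```

```bash
python3 -c "
from h import *
p=cap('side'); print(ctrl.landmark_of('drive_edge',p)[:1]); st()"
```

```text
[{'point': [255.5, 204.8], 'score': 0.62}]
t 36.1 pos [425.83 364.07  77.09] yaw 98.45 F [-0.5   0.13  6.47] M [-0.057  0.075 -0.021] grip 53.5 q6 0.35
```

Call:
send_rows(
  targets=[
    [1, -0.0003, 0, -0.001, 0, 0, 0.002],
    [1, 0, 0, -0.002, 0, 0, 0],
    [1, 0, 0, -0.003, 0, 0, 0],
    [1, 0, 0, -0.003, 0, 0, 0],
    [1, 0, 0, -0.004, 0, 0, 0],
    [1, 0, 0, -0.004, 0, 0, 0],
    [1, 0, 0, -0.005, 0, 0, 0],
    [1, 0, 0, -0.006, 0, 0, 0],
    [1, 0, 0, -0.008, 0, 0, 0],
    [1, 0, 0, -0.012, 0, 0, 0],
  ],
)

```text
time_s: 37.35
eef_pos: [426.6, 363.5, 125.8]
ee_rot: [0.0, 0.655, 0.756, -0.0]
force: [0.2, -1.0, -0.7]
grip_width: 0.095
grip_force: 52.4
```

```bash
python3 -c "
from h import *
st()
p,R=tcp()
plan((368.9,220.5,100),np.radians(91.8),8,1)"
```

```text
t 37.35 pos [426.6  363.45 125.76] yaw 98.19 F [ 0.22 -1.   -0.66] M [-0.02   0.037  0.02 ] grip 52.4 q6 0.354
yaw now 98.19 rot/row [-0.      0.      0.0139]
[[1.0, -0.0167, -0.0097, 0.0032, 0.0, 0.0, 0.0139], [1.0, -0.0168, -0.0095, 0.0032, 0.0, 0.0, 0.0139], [1.0, -0.0169, -0.0092, 0.0032, 0.0, 0.0, 0.0139], [1.0, -0.017, -0.009, 0.0032, 0.0, 0.0, 0.0139], [1.0, -0.0172, -0.0087, 0.0032, 0.0, 0.0, 0.0139], [1.0, -0.0173, -0.0085, 0.0032, 0.0, 0.0, 0.0139], [1.0, -0.0174, -0.0083, 0.0032, 0.0, 0.0, 0.0139], [1.0, -0.0175, -0.008, 0.0032, 0.0, 0.0, 0.0139]]
```

Call:
send_rows(
  targets=[
    [1, -0.0167, -0.0097, 0, 0, 0, 0.0139],
    [1, -0.0168, -0.0095, 0, 0, 0, 0.0139],
    [1, -0.0169, -0.0092, 0.004, 0, 0, 0.0139],
    [1, -0.017, -0.009, 0.004, 0, 0, 0.0139],
    [1, -0.0172, -0.0087, 0.004, 0, 0, 0.0139],
    [1, -0.0173, -0.0085, 0.005, 0, 0, 0.0139],
    [1, -0.0174, -0.0083, 0.005, 0, 0, 0.0139],
    [1, -0.0175, -0.008, 0.004, 0, 0, 0.0139],
    [1, 0, 0, 0, 0, 0, 0],
    [1, 0, 0, 0, 0, 0, 0],
  ],
)

```text
time_s: 38.6
eef_pos: [369.5, 221.0, 99.7]
ee_rot: [0.0, 0.696, 0.718, 0.001]
force: [-0.3, -0.3, -0.1]
grip_width: 0.096
grip_force: 52.4
```

```bash
python3 -c "
from h import *
st()
plan((368.9,220.5,68),np.radians(91.8),8,1)"
```

```text
t 38.6 pos [369.47 221.04  99.68] yaw 91.83 F [-0.27 -0.31 -0.1 ] M [-0.009  0.01   0.006] grip 52.4 q6 0.233
yaw now 91.83 rot/row [ 0.0002 -0.      0.0001]
[[1.0, -0.0001, -0.0001, 0.004, 0.0002, 0.0, 0.0001], [1.0, -0.0001, -0.0001, 0.004, 0.0002, 0.0, 0.0001], [1.0, -0.0001, -0.0001, 0.004, 0.0002, 0.0, 0.0001], [1.0, -0.0001, -0.0001, 0.004, 0.0002, 0.0, 0.0001], [1.0, -0.0001, -0.0001, 0.004, 0.0002, 0.0, 0.0001], [1.0, -0.0001, -0.0001, 0.004, 0.0002, 0.0, 0.0001], [1.0, -0.0001, -0.0001, 0.004, 0.0002, 0.0, 0.0001], [1.0, -0.0001, -0.0001, 0.004, 0.0002, 0.0, 0.0001]]
```

Call:
send_rows(
  targets=[
    [1, -0.0005, -0.0006, 0.006, 0, 0, 0],
    [1, 0, 0, 0.006, 0, 0, 0],
    [1, 0, 0, 0.006, 0, 0, 0],
    [1, 0, 0, 0.006, 0, 0, 0],
    [1, 0, 0, 0.004, 0, 0, 0],
    [1, 0, 0, 0.003, 0, 0, 0],
    [1, 0, 0, 0.002, 0, 0, 0],
    [1, 0, 0, 0.0015, 0, 0, 0],
    [1, 0, 0, 0, 0, 0, 0],
    [1, 0, 0, 0, 0, 0, 0],
  ],
)

```text
time_s: 39.85
eef_pos: [368.4, 220.1, 64.7]
ee_rot: [0.0, 0.696, 0.718, 0.0]
force: [0.7, -0.1, -0.2]
grip_width: 0.092
grip_force: 52.4
```

```bash
python3 -c "
from h import *
st()"
```

```text
t 39.85 pos [368.37 220.09  64.69] yaw 91.82 F [ 0.71 -0.06 -0.21] M [ 0.025 -0.012  0.017] grip 52.4 q6 0.232
```

Call:
send_rows(
  targets=[
    [1, 0.0003, 0.0004, 0, 0, 0, 0],
    [1, 0, 0, 0.001, 0, 0, 0],
    [1, 0, 0, 0.0015, 0, 0, 0],
    [1, 0, 0, 0.0015, 0, 0, 0],
    [1, 0, 0, 0.002, 0, 0, 0],
    [1, 0, 0, 0.002, 0, 0, 0],
    [1, 0, 0, 0.002, 0, 0, 0],
    [1, 0, 0, 0, 0, 0, 0],
    [1, 0, 0, 0, 0, 0, 0],
    [1, 0, 0, 0, 0, 0, 0],
  ],
)

```text
time_s: 41.1
eef_pos: [368.7, 220.4, 54.6]
ee_rot: [0.0, 0.696, 0.718, 0.0]
force: [0.3, -0.1, 0.1]
grip_width: 0.089
grip_force: 52.4
```

```bash
python3 -c "
from h import *
st()"
```

```text
t 41.1 pos [368.72 220.38  54.64] yaw 91.82 F [ 0.26 -0.06  0.08] M [-0.017  0.008 -0.054] grip 52.4 q6 0.233
```

Going in freely; seat it.

Call:
send_rows(
  targets=[
    [1, 0, 0, 0.0015, 0, 0, 0],
    [1, 0, 0, 0.0015, 0, 0, 0],
    [1, 0, 0, 0.001, 0, 0, 0],
    [1, 0, 0, 0.001, 0, 0, 0],
    [1, 0, 0, 0.0005, 0, 0, 0],
    [1, 0, 0, 0.0003, 0, 0, 0],
    [1, 0, 0, 0, 0, 0, 0],
    [1, 0, 0, 0, 0, 0, 0],
    [1, 0, 0, 0, 0, 0, 0],
    [1, 0, 0, 0, 0, 0, 0],
  ],
)

```text
time_s: 42.35
eef_pos: [368.8, 220.4, 49.1]
ee_rot: [0.0, 0.696, 0.718, 0.0]
force: [-1.2, -0.9, 6.1]
grip_width: 0.091
grip_force: 53.4
```

```bash
python3 -c "
from h import *
st()"
```

```text
t 42.35 pos [368.77 220.4   49.09] yaw 91.82 F [-1.18 -0.86  6.15] M [-0.109  0.272 -0.004] grip 53.4 q6 0.233
```

Call:
send_rows(
  targets=[
    [0.6, 0, 0, 0, 0, 0, 0],
    [0.2, 0, 0, 0, 0, 0, 0],
    [-0.2, 0, 0, 0, 0, 0, 0],
    [-0.2, 0, 0, 0, 0, 0, 0],
    [-0.2, 0, 0, -0.005, 0, 0, 0],
    [-0.2, 0, 0, -0.015, 0, 0, 0],
    [-0.2, 0, 0, -0.03, 0, 0, 0],
    [-0.2, 0, 0, -0.03, 0, 0, 0],
    [-0.2, 0, 0, -0.03, 0, 0, 0],
    [-0.2, 0, 0, -0.02, 0, 0, 0],
  ],
)

```text
time_s: 43.6
eef_pos: [368.9, 220.5, 180.5]
ee_rot: [0.0, 0.696, 0.718, 0.001]
force: [0.3, 0.2, -0.7]
grip_width: 0.599
grip_force: 0.0
```

```bash
python3 - <<'E'
from h import *
st()
p=cap('wrist');s=cap('side')
cv2.imwrite('pics/f.png',np.hstack([cv2.resize(p['img'][60:360,100:400,::-1],(400,400)),cv2.resize(s['img'][150:300,190:340,::-1],(400,400),interpolation=cv2.INTER_CUBIC)]))
print([np.round(x['extent']) for x in ctrl.boxes_of('key',s)[:1]],ctrl.landmark_of('drive_edge',s)[:1])
E
```

```text
t 43.6 pos [368.87 220.45 180.45] yaw 91.82 F [ 0.29  0.23 -0.66] M [-0.     0.048  0.006] grip 0.0 q6 0.233
[array([273., 225.,  15.,  35.])] [{'point': [255.5, 206.4], 'score': 0.64}]
```

View pics/f.png

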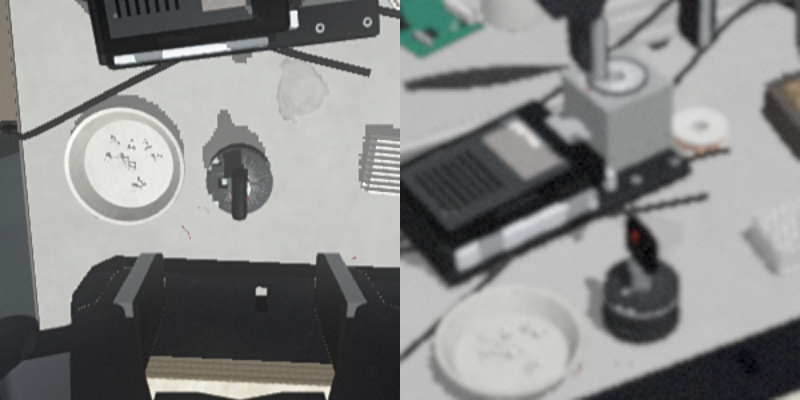

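The key stands fully down in its stand at (640,270), the cartridge's edge is raised beside the tower, and the bystanders haven't moved.

```bash
python3 -c "
from h import *
print(ctrl.finish_job())"
```

```text
the job is handed in; nothing more can be done
None
```

The job is handed in, with one doubt: at the stop (about 1.42 rad) the wrist moment read 0.32–0.35 N m, so the key may have been forced past the 0.3 limit. Otherwise the cartridge looks kicked up in the side view, the key went home and back fully down in its stand, and nothing else appeared to move.

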